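# Release the ratchet and open the clamp

## Robot

A 6-joint arm with a two-finger parallel gripper is mounted at the origin on a cart in front of the work surface, level with it; the furniture and walls round the work are solid. World frame = base frame: x ahead of the robot, y to its left, z up, the work surface at z = 0. Lengths are in m, angles in rad, forces in N, time in s.
With the tool pointing down it reaches from about 0.25 to 0.775 m from the base axis. Payload 4 kg.
Tool frame: the origin (TCP) lies midway between the tips of the shut fingers; the grasp point (between the pads) lies 19 mm behind it (robot.hold_point_z is the distance from the TCP to the grasp point, in m); z points along the fingers, y is the line along which they close (so a half turn about z gives the same grasp; the last joint's range is limited). The gripper opens to 94 mm and grips with 3 to 60 N. Pads are 16 mm wide; open, the fingers measure 119 mm over their backs; the gripper's body (75 mm by 177 mm) begins 78 mm behind the grasp point.
Start: joints at [1.23, 0.087, 1.371, -0, 1.684, -0.103], TCP at [0.13, 0.535, 0.206] pointing down, gripper open.
Joint ranges: [-3.1, 3.1], [-0.76, 2.03], [0.27, 2.55], [-1.08, 4.22], [0.17, 2.65], [-2.57, 2.57]. Speed limits (rad/s): [2.79, 2.79, 3.14, 3.14, 3.14, 3.14].

## Interface

Orientations are given as [roll, pitch, yaw] about the fixed x, y, z axes, in that order (R = Rz(yaw) Ry(pitch) Rx(roll)).
In Python, from bench import readout, imaging, robot gives the robot as it stands.
- The arm moves only by the tool carry_out, never from a script. Its argument "motion" is text: rows parted by semicolons, each of 7 numbers parted by spaces: the shift along the tool's x, y, z each as a share of 200 mm, from -1 to 1, then the turn, a rotation vector about the tool's x, y, z each as a share of 120 degrees, from -1 to 1, then the opening, from 0 (shut) to 1 (fully open). A call has 1 to 12 rows; each row shifts and turns the commanded pose from where the row before left it, along the tool's axes as they then stand; what a row does not reach is not made up. A row lasts 1/8 s, in which the tool goes at most 62.5 mm and 10.7 degrees, less where a joint would pass 70% of its speed; a pose out of reach is approached as far as the arm can. A call with a number of a shift or a turn outside -1 to 1 is refused whole. A call with a gripper value outside its range is refused whole. The fingers move at their own pace and stop on an object; the grip force is fixed at half the most. Time passes only in rows, so rows that do not move let the fingers close. It gives the time, the measured TCP pose, the force, the opening and the grip force at its end, in the units of the state.
- readout.get_obs(): the state, without advancing time (a new reading comes with each control period).
- imaging.snapshot(name): name is "side" or "top" or "wrist"; returns a dict with "pixels" (480x640x3 uint8, red, green, blue), "fx", "fy", "cx", "cy" (pixels), "R" (3x3) and "t" (3): a world point X has camera coordinates R X + t. Camera axes: x right, y down, z forward; pixel columns grow to the right and rows downward; lengths in m; the calibration is good to about 2 mm. A picture is of the moment at which its call begins. There is no depth.
- robot.close_job(): hands the job in; it is judged then, once.
The state is a dict: "time": time; "joint_positions": joint angles; "qvel": joint speeds; "joint_torque": joint torques, N m; "tool_pos": TCP position; "ee_rot": TCP orientation; "wrist_force": force on the tool from outside, world axes, zero at the start; "wrist_torque": the same for the moment, N m; "width": finger opening in m; "finger_force": force on a finger pad.
Only numpy, scipy, OpenCV 4.12 (cv2) and the standard library are available. Lean on these libraries where they do the work, as an engineer would, in place of code of your own. Each camera call takes 0.05 s, during which the arm holds its last target. There are 200 camera calls.

## Task

The ratchet clamp round the aluminium plate has to be opened fully. Flip the pawl up out of the teeth and right over until it rests on its stop and stays there by itself, then turn the crank backward (counter-clockwise as the robot sees it) until the sliding jaw is all the way back. Leave the plate lying where it is and the mug standing where it is.

Things in the scene. Friction and masses are not known exactly. Their poses are not given: they have to be found in the camera images.
- clamp: grey bench clamp bolted to the bench, base 364 x 120 x 12 mm, long side along its y. Origin: on the bench straight below the wheel's hub. Its x is the wheel's axle, pointing away from the robot, y to the robot's left, z up; turned only by a small yaw. Fixed jaw and plate at the +y end. A grey cheek plate stands behind the wheel at x +10 to +20 mm (up to z 132 at y +38 to +92, else 88).
- wheel_hub (a point): centre of the upright toothed steel wheel, 92 mm diameter, 14 mm thick, at clamp x 0, y 0, z 66 mm; axes as the clamp's. The axle runs along x. The rack and pinion that move the jaw are behind the cheek plate, below z 86 mm.
- ratchet_wheel (a joint): angle of wheel and crank (rad), 0 to 2.0; grows as the wheel turns backward: counter-clockwise as the robot sees it, the crank going from the right over the top to the left, which opens the jaw. Starts at 0.1 to 0.6; 2.0 is the stop, jaw fully open. Friction of 0.12 N m holds it where it is left. With the pawl in the 12 teeth it cannot turn back by more than one tooth (0.52 rad).
- crank_handle (a point): middle of the crank's black round handle, 22 mm diameter, 80 mm long, parallel to the axle, in front of the wheel (clamp x -106 to -26 mm, this point -66). It moves on a circle of 60 mm radius about the hub line: at wheel angle w, clamp y = -60 cos(0.524 + w), z = 66 + 60 sin(0.524 + w) mm. It is fixed to the crank, so it turns between the fingers; the point's axes turn with it.
- pawl_pivot (a point): pivot of the pawl, at clamp x 0, y +55, z 118 mm (up and to the left of the hub); its axis runs along clamp x; axes as the clamp's. (At the far right of the bench, beyond about x 0.55, y below -0.15 m, a shelf stands 0.3 m above the bench: come to the clamp from the robot's side.)
- pawl (a joint): angle of the pawl (rad), 0 to 0.2 with its nose in the teeth; grows as it is lifted, counter-clockwise as the robot sees it. No spring: released below about 0.85 it falls back into the teeth, released above about 1.0 it falls over to the left onto its rest at 1.8 and stays. Turned over, its blade stands upright, top at z 178 mm: pass over or round it.
- pawl_bar (a point): point on the axis of the pawl's steel cross bar, 12 mm diameter, 81 mm long (clamp x -6 to +75 mm, parallel to the axle); this point is at clamp x +48, behind the cheek, where fingers have free room. It moves on a circle of 57.6 mm radius about the pivot: at pawl angle a, clamp y = 55 - 57.6 cos(0.896 + a), z = 118 + 57.6 sin(0.896 + a) mm. Its axes turn with the pawl.
- jaw (a joint): how far the aluminium sliding jaw is drawn back to the right (m), geared to the wheel: 0.018 m per rad, so 0.036 is fully open. The wheel alone moves it.
- plate: loose aluminium plate 98 x 100 x 15 mm lying flat on the clamp's base between the jaws; origin at the centre of its underside.
- mug: loose white mug, about 89 mm across, 125 mm with handle, 99 mm tall, standing on the bench in front of the left part of the clamp; origin at the centre of its footprint (handle included).

How it is judged:
On the way, in this order (a step that is already met when the one before it is completed fails the run):
1. the pawl is flipped over onto its rest (above 1.5 rad) before the jaw is opened (value of joint pawl above 1.5 rad), for 0.2 s.
2. the wheel is turned backward until the jaw is back by more than 32 of its 36 mm, the pawl still up (value of joint jaw above 0.032 m and value of joint pawl above 1.5 rad), for 0.2 s.
At the end, for the whole second after the job is handed in: The pawl rests turned over on its stop (above 1.5 rad), the jaw is back by more than 32 of its 36 mm and at rest, the plate lies within 15 mm and the mug stands upright within 30 mm of where it was (all of step 2 and velocity of joint ratchet_wheel between -0.05 and 0.05 rad/s and distance of plate from where it was at the start of the episode below 0.015 m and distance of mug from where it was at the start of the episode below 0.03 m and angle between mug's own z axis and vertical below 0.2 rad); the robot touches nothing.
It fails at once if the mug is tipped (angle between mug's own z axis and vertical above 0.5 rad).
It also fails if it takes over 48 s, if anything falls off the work surface, if the arm or the gripper's body presses on something with over 40 N, if the wrist force passes 120 N, or if a joint passes its speed limit or range.

## Working session

There is one attempt and no reset: what is moved stays moved. The work goes in short steps, Python scripts to look and compute and a tool call to move; the robot and the scene stay as the last step left them, time stands still between calls to the robot, and variables do not carry over. Pictures are saved under pics/ and viewed, at most 10 in all, crops included, and the job is handed in when it is done.

Besides the shell and the picture viewer there is one more tool, called after "Request:" by a JSON object that holds its "op" and its "data". carry_out: Moves the arm, as the interface text tells. Its arguments: {"type":"object","properties":{"motion":{"type":"string"}},"required":["motion"]}

```bash
mkdir -p pics; ls; python3 - <<'E'
from bench import readout, imaging, robot
import cv2
print(readout.get_obs(), robot.hold_point_z)
for n in ("side","top"):
    s=imaging.snapshot(n); cv2.imwrite(f"pics/{n}0.png",s["pixels"][:,:,::-1])
    print(n,s["fx"],s["fy"],s["cx"],s["cy"],s["R"],s["t"])
E
```

```text
pics
{'time': 0.0, 'joint_positions': array([ 1.22988942e+00,  8.79207747e-02,  1.37222247e+00, -1.37179097e-05,
        1.68358334e+00, -1.03106030e-01]), 'qvel': array([-0.00046679, -0.00146173,  0.0005089 ,  0.00087594, -0.00040588,
        0.00122535]), 'joint_torque': array([-5.42828420e-04, -3.40191400e+01, -3.02423823e+01,  7.15918676e-02,
        3.29959381e-02, -1.83839966e-04]), 'tool_pos': array([0.12939322, 0.53401046, 0.204339  ]), 'ee_rot': array([-3.13946865e+00, -2.06069876e-04,  2.90379003e+00]), 'wrist_force': array([-0.41539978,  0.20891777, -0.2037466 ]), 'wrist_torque': array([ 0.01432029, -0.04475344,  0.00827665]), 'finger_force': 0.0, 'width': 0.09405178552381412} 0.0188
side 467.0010640754174 467.0010640754174 319.23467586960885 231.65379461655718 [[-0.99902269  0.04274043  0.01126591]
 [ 0.01923902  0.64995311 -0.75973075]
 [-0.03979353 -0.75877151 -0.65014019]] [0.46874765 0.02851442 1.03895861]
top 441.96767221151407 441.96767221151407 315.4578143518885 233.6322141675024 [[-5.93879556e-03 -9.99352023e-01  3.55002053e-02]
 [-9.84090736e-01 -4.63166077e-04 -1.77666005e-01]
 [ 1.77567324e-01 -3.59905452e-02 -9.83450317e-01]] [0.09445033 0.5105218  0.88934196]
```

View pics/side0.png

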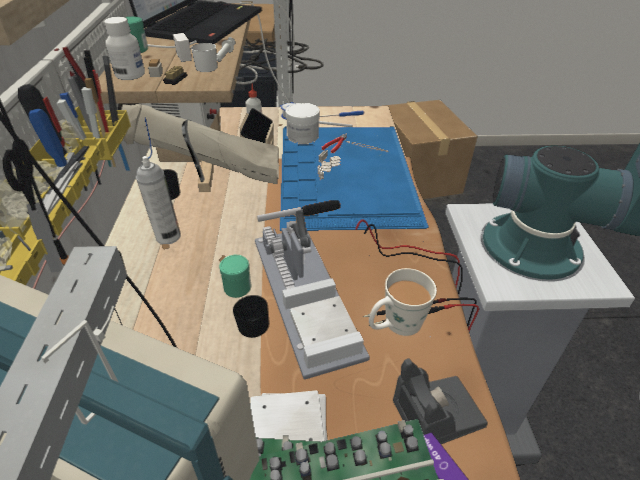

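View pics/top0.png

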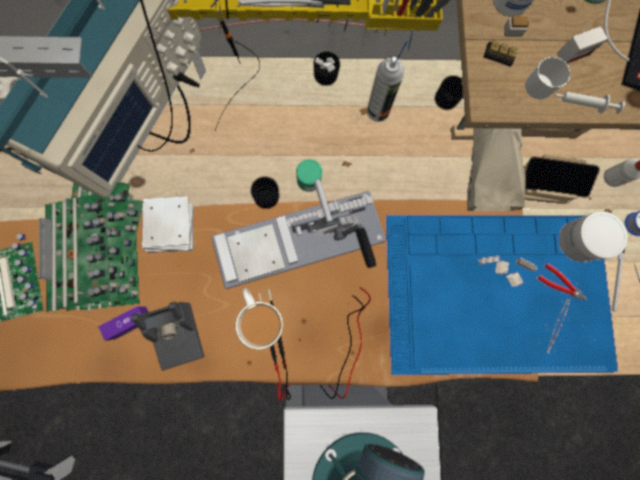

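Side view: the clamp runs from about (260,235) to (360,360), the crank handle is at (322,208), and the mug is at (405,300). Top view: the base corners are near (215,238), (370,192), (384,242) and (226,287), the cross bar runs (318,182)–(328,220), the handle is at (366,247), and a green can stands just behind the bar at (309,173).

```bash
python3 - <<'E'
import cv2,numpy as np
a=cv2.imread("pics/top0.png")[160:300,200:400]; b=cv2.imread("pics/side0.png")[185:385,215:455]
a=cv2.resize(a,(800,560),interpolation=cv2.INTER_CUBIC); b=cv2.resize(b,(720,600),interpolation=cv2.INTER_CUBIC)
cv2.imwrite("pics/top0c.png",a);cv2.imwrite("pics/side0c.png",b)
E
```

```text
(no output)
```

View pics/top0c.png

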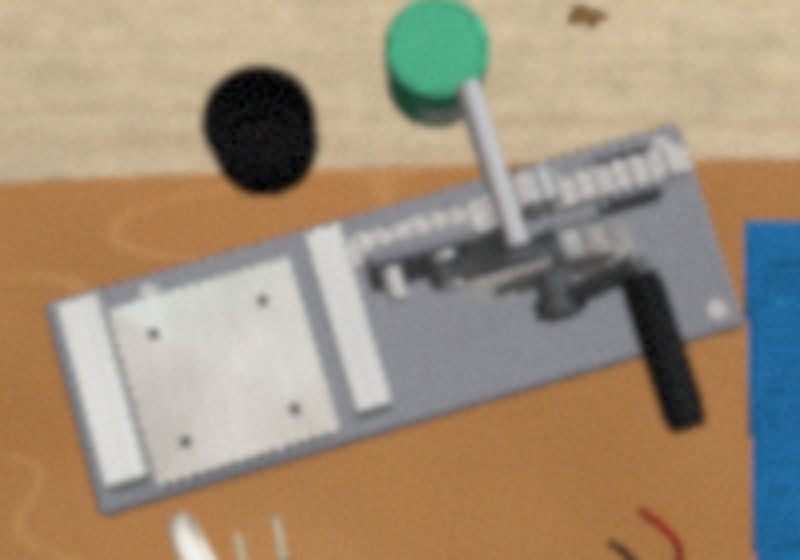

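View pics/side0c.png

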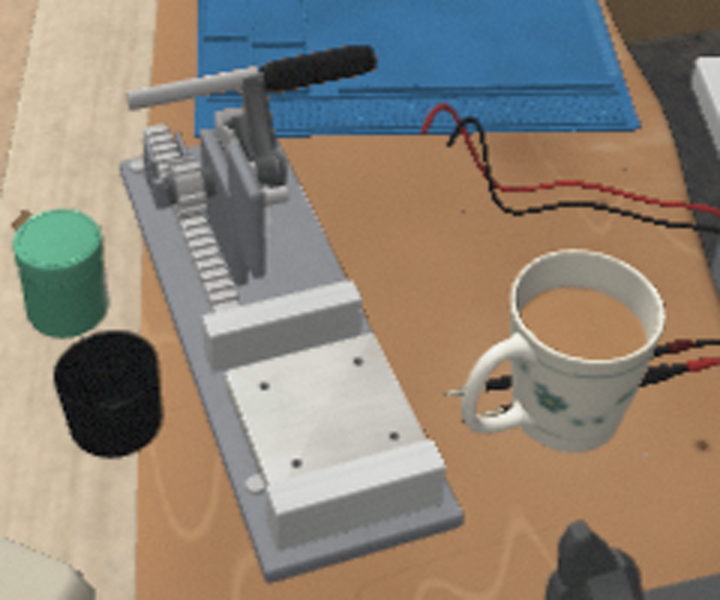

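Top crop: the base corners are (48,303), (678,122), (743,325) and (103,515), the bar runs (470,85)–(517,240), and the handle axis runs (643,275)–(687,420). Side crop: the bar tip is at (131,100) and the handle end at (372,57). Next I'll compute the pose of the base and triangulate the bar and handle.

```bash
cat > h.py <<'E'
import numpy as np
from bench import imaging,readout,robot
class Cam:
    def __init__(s,n):
        d=imaging.snapshot(n); s.d=d; s.img=d["pixels"][:,:,::-1].copy(); s.R=np.array(d["R"]); s.t=np.array(d["t"])
        s.K=np.array([[d["fx"],0,d["cx"]],[0,d["fy"],d["cy"]],[0,0,1]])
        s.c=-s.R.T@s.t
    def ray(s,uv): 
        r=s.R.T@np.linalg.solve(s.K,[uv[0],uv[1],1]); return r/np.linalg.norm(r)
    def plane(s,uv,z):
        r=s.ray(uv); return s.c+r*(z-s.c[2])/r[2]
    def proj(s,X):
        p=s.K@(s.R@np.asarray(X)+s.t); return p[:2]/p[2]
def tri(pairs):
    A=0;b=0
    for c,uv in pairs:
        r=c.ray(uv);P=np.eye(3)-np.outer(r,r);A=A+P;b=b+P@c.c
    X=np.linalg.solve(A,b)
    return X,[np.linalg.norm(np.cross(X-c.c,c.ray(uv))) for c,uv in pairs]
def topx(p): return np.array(p)/4+[200,160]
def sidex(p): return np.array(p)/3+[215,185]
E
python3 - <<'E'
from h import *
import cv2
np.set_printoptions(precision=4,suppress=True)
T=Cam("top");S=Cam("side")
# refine base: mask
# corners by hand: order BL(left-far), right-far, right-near, left-near
tc=[topx(p) for p in [(48,303),(678,122),(743,325),(103,515)]]
P=np.array([T.plane(p,.012) for p in tc]); print(P)
print([np.linalg.norm(P[i]-P[(i+1)%4]) for i in range(4)])
sc=[sidex(p) for p in [(270,575),(462,518)]]  # left-far, left-near
print([S.plane(p,.010) for p in sc])
c=P.mean(0); l=(P[0]-P[1]+P[3]-P[2])[:2]; yaw=np.arctan2(-l[0],l[1]); print("centre",c,"yaw",yaw)
for nm,a,b in [("bartip",(471,85),(131,100)),("barnear",(517,240),(258,74)),("handle end",(687,420),(372,57)),("handle start",(643,280),(268,76))]:
    print(nm,*tri([(T,topx(a)),(S,sidex(b))]))
E
```

```text
[[ 0.5118  0.3161  0.012 ]
 [ 0.6146 -0.0296  0.012 ]
 [ 0.4997 -0.0622  0.012 ]
 [ 0.3976  0.2831  0.012 ]]
[np.float64(0.36059634654239914), np.float64(0.11943461850491677), np.float64(0.3600147710444018), np.float64(0.11885855714893602)]
[array([0.5065, 0.3203, 0.01  ]), array([0.3965, 0.2876, 0.01  ])]
centre [0.5059 0.1269 0.012 ] yaw 0.28823052658173065
bartip [0.5863 0.0929 0.1643] [np.float64(0.0025182543522712683), np.float64(0.0025182543522713633)]
barnear [0.5108 0.0726 0.1667] [np.float64(0.0033161011596330122), np.float64(0.0033161011596332317)]
handle end [ 0.433  -0.0122  0.1137] [np.float64(0.0036428487629778152), np.float64(0.0036428487629779046)]
handle start [0.5031 0.0071 0.1136] [np.float64(0.002382766535011225), np.float64(0.0023827665350111995)]
```

The hub comes out at about (0.521, 0.052) with yaw about 0.288, the pawl at about 0.05 and the wheel at about 0.40. The bar height (~165 mm) and handle height (~114 mm) agree with the text. I'll shut the fingers, lift, align the tool's y with the clamp's y, then go to the right of the bar at clamp x +48.

Request:
{"op": "carry_out", "data": {"motion": "0 0 -0.2 0 0 -0.0838 0; 0 0 -0.08 0 0 -0.0838 0; 0 0 0 0 0 -0.0838 0; -0.1 -0.2 0 0 0 0 0; -0.13 -0.27 0 0 0 0 0; -0.13 -0.27 0 0 0 0 0; -0.13 -0.27 0 0 0 0 0; -0.13 -0.27 0 0 0 0 0; -0.13 -0.27 0 0 0 0 0"}}

```text
time: 1.32
tool_pos: [0.3625, 0.2785, 0.2614]
ee_rot: [3.141, 0.0, -2.853]
wrist_force: [0.9, 0.9, 0.8]
width: 0.0077
finger_force: 0.0
```

```bash
cat >> h.py <<'E'
O=np.array([.521,.052]);YAW=.288
def w2c(p): 
    c,s=np.cos(YAW),np.sin(YAW); d=np.asarray(p)[:2]-O
    return np.array([c*d[0]+s*d[1],-s*d[0]+c*d[1],p[2]])
def c2w(p):
    c,s=np.cos(YAW),np.sin(YAW); return np.array([O[0]+c*p[0]-s*p[1],O[1]+s*p[0]+c*p[1],p[2]])
def goto(p):
    from scipy.spatial.transform import Rotation as Ro
    o=readout.get_obs(); R=Ro.from_euler('xyz',o["ee_rot"])
    print("tcp clamp",w2c(o["tool_pos"]).round(4),"w",o["tool_pos"].round(4),"rpy",o["ee_rot"].round(3),"t",o["time"],"F",o["wrist_force"].round(1),"width",o["width"])
    print("shift shares",(R.inv().apply(c2w(p)-o["tool_pos"])/.2).round(3),"q",o["joint_positions"].round(2))
E
python3 -c "
from h import *
goto([.048,-.02,.26])"
```

```text
tcp clamp [-0.0876  0.2622  0.2614] w [0.3625 0.2785 0.2614] rpy [ 3.141  0.    -2.853] t 1.325 F [0.9 0.9 0.8] width 0.007695347544493325
shift shares [-0.677 -1.411  0.007] q [ 0.53 -0.13  1.47  0.    1.8  -1.33]
```

Request:
{"op": "carry_out", "data": {"motion": "-0.13 -0.27 0 0 0 0 0; -0.13 -0.27 0 0 0 0 0; -0.13 -0.27 0 0 0 0 0; -0.13 -0.27 0 0 0 0 0; -0.1 -0.2 0 0 0 0 0; 0 0 0 0 0 0 0; 0 0 0 0 0 0 0"}}

```text
time: 2.2
tool_pos: [0.5529, 0.0704, 0.2612]
ee_rot: [3.141, -0.001, -2.853]
wrist_force: [0.3, 0.3, 0.1]
width: 0.0005
finger_force: 0.0
```

```bash
python3 -c "
from h import *
import cv2
goto([.048,-.02,.26])
W=Cam('wrist'); 
for p in ([.075,.021,.165],[-.006,.021,.165],[.048,-.02,.14],[-.106,-.036,.114],[-.026,-.036,.114]):
    uv=W.proj(c2w(p)); print(p,uv.round()); cv2.circle(W.img,tuple(int(v) for v in uv),4,(0,0,255),1)
cv2.imwrite('pics/w1.png',W.img)"
```

```text
tcp clamp [0.0358 0.0086 0.2612] w [0.5529 0.0704 0.2612] rpy [ 3.141e+00 -1.000e-03 -2.853e+00] t 2.2 F [0.3 0.3 0.1] width 0.00045806906945130167
shift shares [-0.061 -0.143  0.006] q [ 0.02  0.1   1.25  0.    1.8  -1.83]
[0.075, 0.021, 0.165] [329. 287.]
[-0.006, 0.021, 0.165] [330. 193.]
[0.048, -0.02, 0.14] [284. 249.]
[-0.106, -0.036, 0.114] [264.  73.]
[-0.026, -0.036, 0.114] [268. 166.]
```

View pics/w1.png

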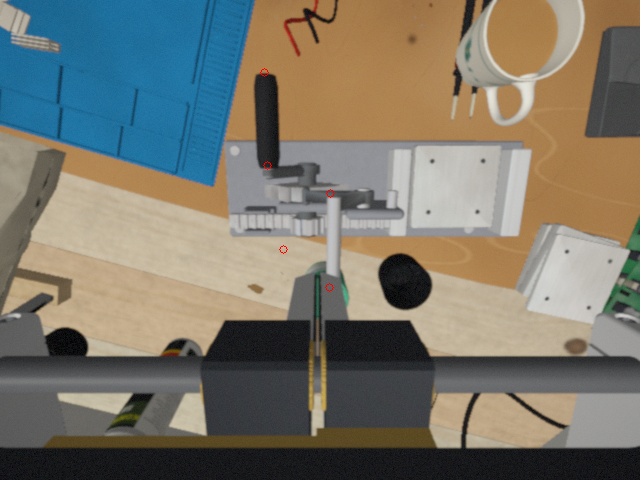

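Wrist view: the projected bar, (330,193)–(329,287), and handle, (264,72)–(267,166), lie on the real ones at (333,195) and (265,75)–(268,165), within about 3 mm. The finger tips at (318,275) are above the bar. Next I shift right, descend, and push left.

Request:
{"op": "carry_out", "data": {"motion": "-0.06 -0.18 0 0 0 0 0; 0 0 0 0 0 0 0; 0 0 0.2 0 0 0 0; 0 0 0.2 0 0 0 0; 0 0 0.2 0 0 0 0; 0 0 0 0 0 0 0; 0 0 0 0 0 0 0"}}

```text
time: 3.12
tool_pos: [0.5756, 0.0399, 0.1437]
ee_rot: [-3.141, 0.003, -2.852]
wrist_force: [-0.3, -0.4, -0.2]
width: 0.0002
finger_force: 0.0
```

```bash
python3 -c "
from h import *
goto([.048,.085,.14])"
```

```text
tcp clamp [ 0.049  -0.0272  0.1437] w [0.5756 0.0399 0.1437] rpy [-3.141e+00  3.000e-03 -2.852e+00] t 3.125 F [-0.3 -0.4 -0.2] width 0.00020892549221816824
shift shares [0.004 0.561 0.018] q [-0.03  0.16  1.41  0.    1.57 -1.89]
```

Request:
{"op": "carry_out", "data": {"motion": "0 0.06 0 0 0 0 0; 0 0.06 0 0 0 0 0; 0 0.06 0 0 0 0 0; 0 0.06 0 0 0 0 0; 0 0.06 0 0 0 0 0; 0 0.06 0 0 0 0 0; 0 0.06 0 0 0 0 0; 0 0.06 0 0 0 0 0; 0 0.03 0 0 0 0 0; 0 0 0 0 0 0 0; 0 0 0 0 0 0 0; 0 0 0 0 0 0 0"}}

```text
time: 4.62
tool_pos: [0.5462, 0.1363, 0.1415]
ee_rot: [-3.142, 0.0, -2.854]
wrist_force: [0.1, -0.1, -0.1]
width: 0.0004
finger_force: 0.0
```

```bash
python3 -c "
from h import *
import cv2
goto([.048,.03,.25])
S=Cam('side'); 
for a in (.05,1.8):
  for x in (-.006,.075):
    print(a,S.proj(c2w([x,.055-.0576*np.cos(.896+a),.118+.0576*np.sin(.896+a)])).round())
cv2.imwrite('pics/s2.png',cv2.resize(S.img[100:300,200:440],(720,600)))"
```

```text
tcp clamp [0.0481 0.0736 0.1415] w [0.5462 0.1363 0.1415] rpy [-3.142  0.    -2.854] t 4.625 F [ 0.1 -0.1 -0.1] width 0.0003968907068328229
shift shares [ 0.001 -0.218 -0.543] q [ 0.14  0.14  1.44 -0.    1.56 -1.72]
0.05 [300. 209.]
0.05 [257. 218.]
1.8 [315. 248.]
1.8 [270. 258.]
```

View pics/s2.png

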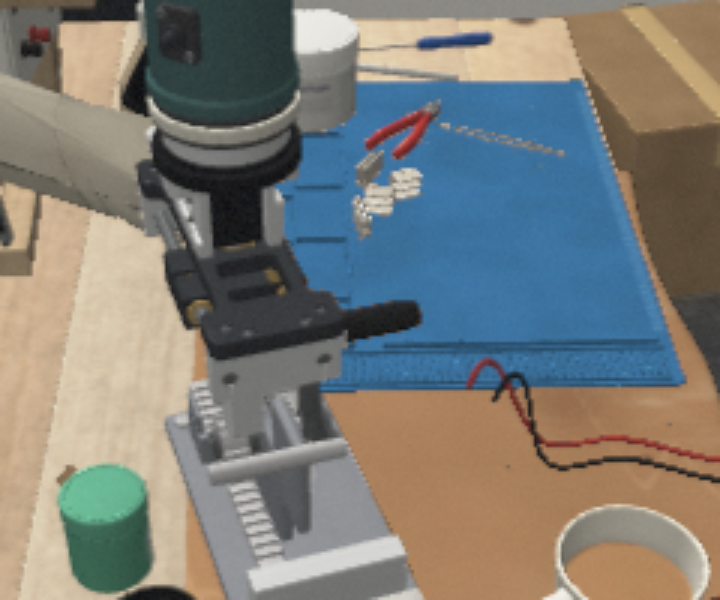

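The bar runs from (271,258) to (315,249) in full-image pixels. The prediction for pawl angle 1.8 was (270,258)–(315,248), so the pawl is flipped. Next: up, across to the right of the handle at clamp x -80, and down.

Request:
{"op": "carry_out", "data": {"motion": "0 0 -0.2 0 0 0 0; 0 0 -0.2 0 0 0 0; 0 0 -0.2 0 0 0 0; 0 0 0 0 0 0 0; 0.16 -0.18 0 0 0 0 0; 0.16 -0.18 0 0 0 0 0; 0.16 -0.18 0 0 0 0 0; 0.16 -0.2 0 0 0 0 0; 0 0 0 0 0 0 0; 0 0 0 0 0 0 0"}}

```text
time: 5.92
tool_pos: [0.4654, -0.0413, 0.2604]
ee_rot: [3.14, -0.001, -2.853]
wrist_force: [-0.1, 0.7, -0.1]
width: 0.001
finger_force: 0.0
```

```bash
python3 -c "
from h import *
goto([-.08,-.078,.085])"
```

```text
tcp clamp [-0.0799 -0.0737  0.2604] w [ 0.4654 -0.0413  0.2604] rpy [ 3.140e+00 -1.000e-03 -2.853e+00] t 5.925 F [-0.1  0.7 -0.1] width 0.0010443510102811193
shift shares [-0.    -0.023  0.877] q [-0.21 -0.1   1.45  0.    1.79 -2.07]
```

Request:
{"op": "carry_out", "data": {"motion": "0 -0.02 0.2 0 0 0 0; 0 0 0.22 0 0 0 0; 0 0 0.22 0 0 0 0; 0 0 0.22 0 0 0 0; 0 0 0 0 0 0 0; 0 0 0 0 0 0 0; 0 0.06 0 0 0 0 0; 0 0.06 0 0 0 0 0; 0 0.06 0 0 0 0 0; 0 0.06 0 0 0 0 0; 0 0.06 0 0 0 0 0; 0 0 0 0 0 0 0"}}

```text
time: 7.42
tool_pos: [0.449, 0.0136, 0.0894]
ee_rot: [3.14, -0.0, -2.851]
wrist_force: [-0.9, -0.5, -0.3]
width: 0.0004
finger_force: 0.0
```

Request:
{"op": "carry_out", "data": {"motion": "0 0.06 0.01 0 0 0 0; 0 0.05 0.02 0 0 0 0; 0 0.04 0.03 0 0 0 0; 0 0.03 0.03 0 0 0 0; 0 0 0 0 0 0 0; 0 0 0 0 0 0 0"}}

```text
time: 8.18
tool_pos: [0.4389, 0.0469, 0.071]
ee_rot: [3.14, -0.001, -2.853]
wrist_force: [0.4, -0.5, 0.2]
width: 0.0002
finger_force: 0.0
```

```bash
python3 -c "
from h import *
import cv2
goto([-.08,.026,.07])
S=Cam('side'); 
for w in (1.6,1.78,2.0):
  for x in (-.106,-.026):
    print(w,S.proj(c2w([x,-.06*np.cos(.524+w),.066+.06*np.sin(.524+w)])).round())
cv2.imwrite('pics/s3.png',cv2.resize(S.img[150:350,220:460],(720,600)))"
```

```text
tcp clamp [-0.0802  0.0185  0.071 ] w [0.4389 0.0469 0.071 ] rpy [ 3.140e+00 -1.000e-03 -2.853e+00] t 8.175 F [ 0.4 -0.5  0.2] width 0.0002168603982403286
shift shares [-0.001  0.038  0.005] q [-0.02 -0.09  1.82  0.    1.41 -1.88]
1.6 [351. 222.]
1.6 [312. 230.]
1.78 [353. 227.]
1.78 [314. 236.]
2.0 [354. 234.]
2.0 [315. 243.]
```

View pics/s3.png

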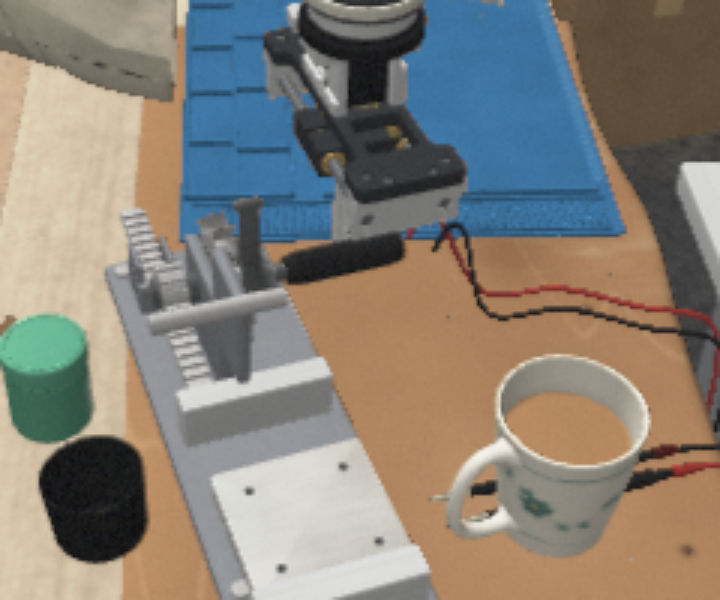

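The handle runs from (316,239) to (354,232), so w is about 1.9, and the pawl bar is still over at (270,258)–(315,249). I'll push gently to the stop.

Request:
{"op": "carry_out", "data": {"motion": "0 0.02 0.02 0 0 0 0; 0 0.02 0.02 0 0 0 0; 0 0 0 0 0 0 0; 0 0 0 0 0 0 0"}}

```text
time: 8.72
tool_pos: [0.4387, 0.0514, 0.0646]
ee_rot: [-3.134, 0.002, -2.853]
wrist_force: [1.7, -8.3, 3.7]
width: -0.0001
finger_force: 4.4
```

The 8 N reaction shows the wheel is on its stop. I'll back off to the right, then go up and check.

Request:
{"op": "carry_out", "data": {"motion": "0 -0.1 0 0 0 0 0; 0 -0.15 0 0 0 0 0; 0 0 0 0 0 0 0; 0 0 -0.2 0 0 0 0; 0 0 -0.25 0 0 0 0; 0.1 0 -0.25 0 0 0 0; 0.2 0 0 0 0 0 0; 0 0 0 0 0 0 0; 0 0 0 0 0 0 0; 0 0 0 0 0 0 0"}}

```text
time: 9.98
tool_pos: [0.394, -0.0103, 0.2027]
ee_rot: [3.14, -0.001, -2.852]
wrist_force: [-1.2, -0.5, -0.3]
width: 0.0001
finger_force: 0.0
```

```bash
python3 -c "
from h import *
import cv2
goto([-.08,.026,.07])
S=Cam('side'); cv2.imwrite('pics/s4.png',cv2.resize(S.img[150:350,220:460],(720,600)))"
```

```text
tcp clamp [-0.1395 -0.0236  0.2027] w [ 0.394  -0.0103  0.2027] rpy [ 3.140e+00 -1.000e-03 -2.852e+00] t 9.975 F [-1.2 -0.5 -0.3] width 0.0001255713235290646
shift shares [-0.298  0.247  0.663] q [-0.17 -0.27  1.7   0.    1.71 -2.03]
```

View pics/s4.png

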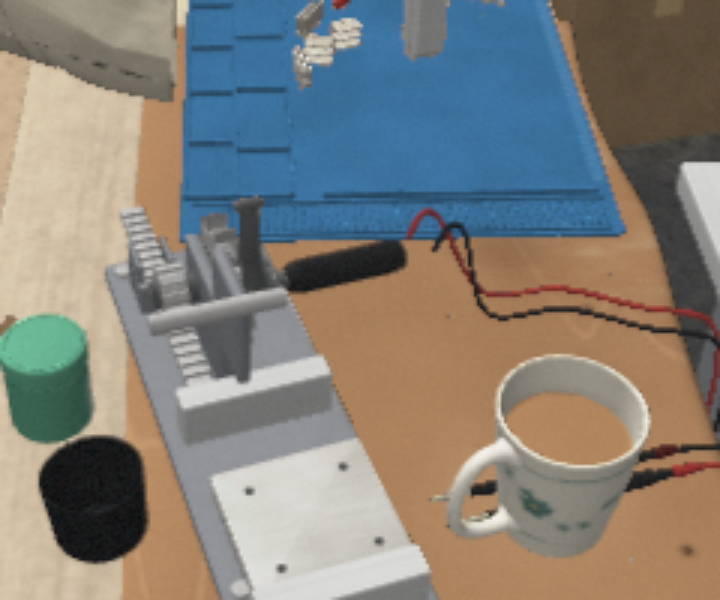

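The handle now runs from (317,242) to (354,234), matching w = 2.0, and the jaw is clear of the plate. The pawl is over, the plate and mug haven't moved, and the arm touches nothing. Handing in.

```bash
python3 -c "
from bench import robot
print(robot.close_job())"
```

```text
the job is handed in; nothing more can be done
None
```

The job is handed in: the last picture shows the pawl over on its rest, the crank turned back to its stop with the jaw fully open, the plate and mug where they were, and the arm clear; the hand-in returned no verdict.

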